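Feed one blank mount and nudge it onto the green pad

TASK

Press the orange plunger of the puck feeder all the way down once and let it come back up, so that a single blue puck is pushed out in front of the feeder. Then use the fingertips to nudge that puck gently across the glass until it lies flat and wholly on the green pad. Do not pinch or lift any puck, let no second puck out, and leave the things standing around undisturbed.

Things in the scene. Friction and masses are not known exactly. Their poses are not given: they have to be found in the camera images.
- feeder: Fixed grey puck feeder on the flat glass sheet that covers the bench (its top, where all stands, is z = 7.5 mm; front edge x = 0.52 m), x -21 to +66 mm in its own frame, 50 mm wide. Origin on the glass under the magazine's centre, z up; pucks come out toward its own -x. Magazine: clear square shaft, x and y +-21 mm, 44 mm tall, open on top, exit slot 17 mm high. Behind it a housing, x 22 to 64 mm, 50 mm tall, carries the plunger.
- feeder_exit (a point): Point on the glass 50 mm in front of the feeder's origin (own x = -0.050 m, y = 0). A full press leaves the bottom puck with its centre within about 8 mm of this point (farther out after a fast press); while the plunger rises the pusher goes back and the next puck drops down, so a second press would push out another.
- plunger (a joint): How far the orange plunger is pressed down, m: 0 up, 0.022 fully down; it counts as pressed beyond 0.019. A spring returns it when let go (about 3 N at the top, 6 N at the bottom; with the pucks' friction up to about 10 N to press).
- plunger_top (a point): Centre of the top face of the orange plunger head (disc 32 mm across), 43 mm behind the feeder's origin on its x axis; 82 mm above the glass when up, 60 mm when fully down.
- puck_1: The bottom puck of the three in the magazine, the one to be fed: blue disc, 32 mm across, 14 mm thick, 25 g, origin at the centre of its underside. It slides on the glass under a light push (under 1 N).
- puck_2: Second blue puck from below, same size; must stay in the magazine (it drops to the bottom after the press).
- puck_3: Top blue puck, same size; must stay in the magazine.
- green_pad: Target: flat green round marker 72 mm across on the glass (under 1 mm thick, no rim), origin at its centre. About 85 mm to one side of the feeder's long axis (own y +-0.085 m, x about -0.032 m), left or right.
- white_pad: Flat white round marker of the same size on the other side; not the target.
- rubber_stopper: Bystander: brown rubber stopper, 32 mm across, 28 mm tall; origin at the centre of its underside. Leave it alone.
- weight_100: Bystander: brass balance weight with a knob, 24 mm across, 35 mm tall; origin at the centre of its underside. Leave it alone.
- vial_3: Bystander: small white vial with a green cap, 22 mm across, 46 mm tall; origin at the centre of its underside. Leave it alone.
- tape_roll_2: Bystander: flat roll of green tape, 67 mm across, 19 mm tall; origin at the centre of its underside. Leave it alone.
Things that resemble listed ones, but are neither listed nor needed, are in the scene too. Leave any pink, red or turquoise look-alike of the puck_3 alone.

How it is judged:
By the outcome, as a careful person would: the job done as asked, in the order asked, and still so for the second after the job is handed in, with the robot touching nothing.
It also fails if it takes over 42 s, if anything falls off the work surface, if the arm or the gripper's body presses on something with over 40 N, if the wrist force passes 120 N, or if a joint passes its speed limit or range.

ROBOT

A 6-joint arm with a two-finger parallel gripper is mounted at the origin on a cart in front of the work surface, level with it; the furniture and walls round the work are solid. World frame = base frame: x ahead of the robot, y to its left, z up, the work surface at z = 0. Lengths are in m, angles in rad, forces in N, time in s.
With the tool pointing down it reaches from about 0.25 to 0.775 m from the base axis. Payload 8.9 kg.
Tool frame: the origin (TCP) lies at the very end of the fingers, on their centre line; the grasp point (between the pads) lies 19 mm behind it; x points along the fingers, y is the direction in which the jaws open and shut, and the axes are right-handed (so a half turn about x gives the same grasp; the last joint's range is limited). The gripper opens to 85 mm and grips with 20 to 120 N. Pads are 22 mm wide; open, the fingers measure 114 mm over their backs; the gripper's body (76 mm by 85 mm) begins 54 mm behind the grasp point. The pads swing forward as they close: fully open they stand 13 mm farther back than shut.
Start: joints at [1.008, 0.291, -0.153, 1.127, 0, 1.431], TCP at [0.216, 0.479, 0.231] pointing down, gripper open.
Joint ranges: [-2.52, 2.52], [-0.91, 1.74], [-1.3, 1.37], [-1.96, 2.02], [-1.52, 1.47], [-3.14, 3.14]. Speed limits (rad/s): [2.22, 2.22, 2.79, 3.14, 3.14, 3.14].

INTERFACE

Orientations are given as a unit quaternion [x, y, z, w].
In Python, from plant import env gives the robot as it stands.
- The arm moves only by the tool step_arm, never from a script. Its argument "moves" is a list of rows, each a list of 4 numbers: the shift along the tool's x, y, z in m, then the turn about the tool's x in degrees. A call has 1 to 5 rows; each row is the pose to reach, as a shift and turn from the pose commanded when the call began, along the tool's axes at that moment; what a row does not reach only later rows make up. A row lasts 1/10 s, in which the tool goes at most 50 mm and 8.59 degrees, less where a joint would pass 70% of its speed; a pose out of reach is approached as far as the arm can. A call with a gripper value outside its range is refused whole. "jaw" is the finger opening in m, from 0 to 0.0854, set as the call begins (left out, the last holds). The fingers move at their own pace and stop on an object; "force" is the grip in N (left out, the last holds). Time passes only in rows, so rows that repeat a pose let the fingers close. It gives the time, the measured TCP pose, the force and the opening at its end, in the units of the state.
- env.state(): the state, without advancing time (a new reading comes with each control period).
- env.camera(name): name is "side" or "top"; returns a dict with "image" (420x560x3 uint8, red, green, blue), "range_z" (420x560 float32, m along the optical axis (not along the pixel's ray), 0 where there is no reading), "camera_matrix" (3x3 intrinsics, pixels), "R" (3x3) and "t" (3): a world point X has camera coordinates R X + t. Camera axes: x right, y down, z forward; pixel columns grow to the right and rows downward; lengths in m; the calibration is good to about 2 mm. A picture is of the moment at which its call begins.
- env.hand_in(): hands the job in, once; it reports no verdict.
The state is a dict: "t": time; "qpos": joint angles; "qd": joint speeds; "joint_efforts": joint torques, N m; "tool_pos": TCP position; "orientation": TCP orientation; "contact_force": force on the tool from outside, world axes, zero at the start; "wrist_torque": the same for the moment, N m; "width": finger opening in m.
Only numpy, scipy, OpenCV 4.12 (cv2) and the standard library are available. Lean on these libraries where they do the work, as an engineer would, in place of code of your own. Each camera call takes 0.05 s, during which the arm holds its last target.

## Working session

There is one attempt and no reset: what is moved stays moved. The work goes in short steps, Python scripts to look and compute and a tool call to move; the robot and the scene stay as the last step left them, time stands still between calls to the robot, and variables do not carry over. Pictures are saved under pics/ and viewed, and the job is handed in when it is done.

Besides the shell and the picture viewer there is one more tool, called after "Emit:" as name(argument=value, ...) on one line, values as JSON. step_arm: Moves the arm, as the interface text tells. Its arguments: {"type":"object","properties":{"moves":{"type":"array","items":{"type":"array","items":{"type":"number"}}},"jaw":{"type":"number"},"force":{"type":"number"}},"required":["moves"]}

```bash
mkdir -p pics; python3 - <<'E'
from plant import env
import cv2,numpy as np
s=env.state(); print({k:np.round(v,4).tolist() for k,v in s.items()})
for n in("top","side"):
    c=env.camera(n); cv2.imwrite(f"pics/{n}0.png",c["image"][:,:,::-1]); np.savez(f"{n}0.npz",**c)
    print(n,c["camera_matrix"].tolist(),np.round(c["R"],4).tolist(),c["t"])
E
```

```text
{'t': 0.0, 'qpos': [1.0077, 0.2913, -0.1541, 1.1267, -0.0, 1.4315], 'qd': [-0.0002, -0.0003, -0.0, -0.0003, -0.0011, -0.001], 'joint_efforts': [-0.0015, -53.7145, 33.1371, 0.016, -0.0001, 0.0], 'tool_pos': [0.2157, 0.4782, 0.2307], 'orientation': [0.1483, 0.6914, -0.1491, 0.6912], 'contact_force': [0.3844, -1.2198, 0.1516], 'wrist_torque': [-0.0634, 0.0071, 0.0375], 'width': 0.0854}
top [[531.4701115968628, 0.0, 285.8748255701488], [0.0, 531.4701115968628, 213.2939114932062], [0.0, 0.0, 1.0]] [[-0.0057, -0.9999, -0.0091], [-0.9921, 0.0068, -0.1254], [0.1255, 0.0084, -0.9921]] [0.08518502 0.54611975 1.04918434]
side [[511.40398160296, 0.0, 281.2841331716703], [0.0, 511.40398160296, 211.13409284367094], [0.0, 0.0, 1.0]] [[-0.9874, -0.1576, -0.0113], [-0.0769, 0.5418, -0.8369], [0.1381, -0.8256, -0.5472]] [0.57469359 0.0761677  0.94554351]
```

View pics/top0.png

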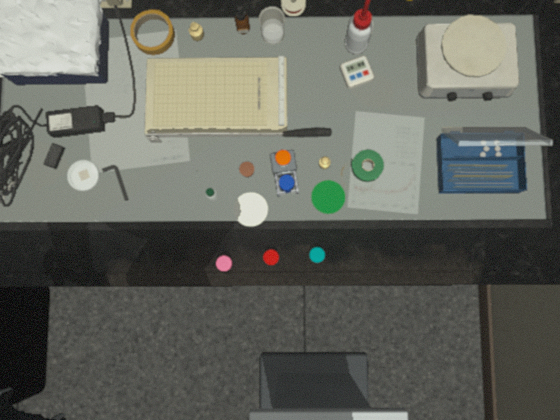

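View pics/side0.png

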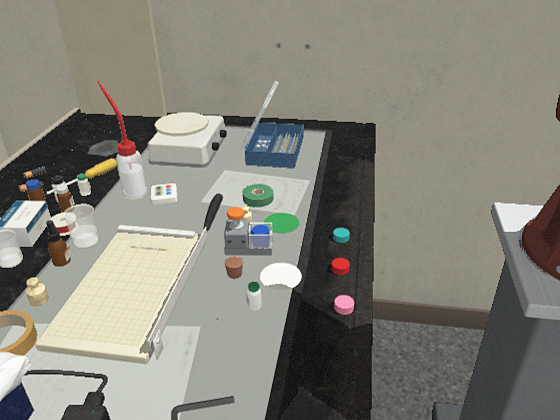

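```bash
python3 - <<'E'
import cv2
a=cv2.imread("pics/top0.png")[135:235,220:400]; cv2.imwrite("pics/topc.png",cv2.resize(a,None,fx=4.4,fy=4.4,interpolation=cv2.INTER_CUBIC))
a=cv2.imread("pics/side0.png")[190:310,205:325]; cv2.imwrite("pics/sidec.png",cv2.resize(a,None,fx=5,fy=5,interpolation=cv2.INTER_CUBIC))
E
```

```text
(no output)
```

View pics/topc.png

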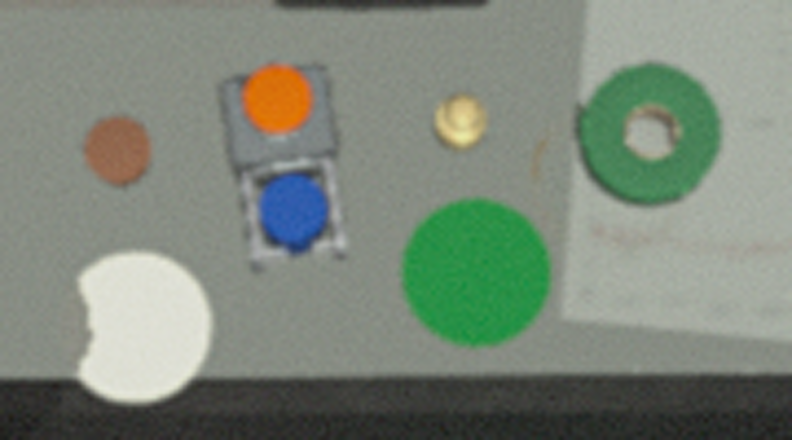

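View pics/sidec.png

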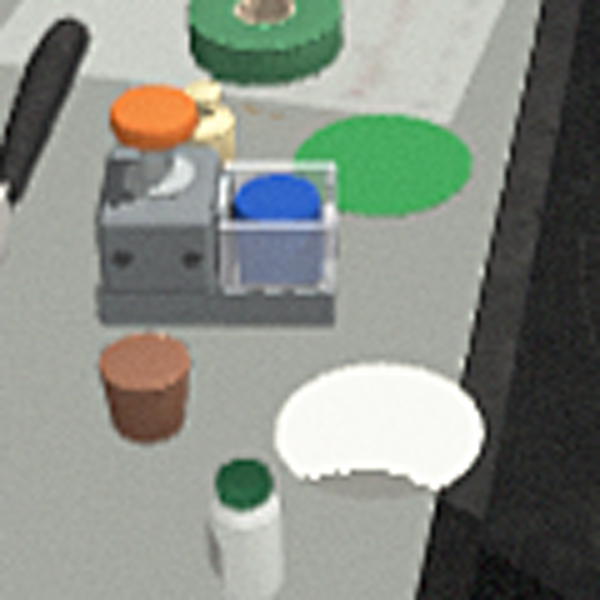

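```bash
cat > h.py <<'E'
import numpy as np,cv2
def ray(c,u,v,z):
    K,R,t=c["camera_matrix"],c["R"],c["t"]
    d=R.T@np.linalg.inv(K)@np.array([u,v,1.]); o=-R.T@t
    return o+d*(z-o[2])/d[2]
def cloud(c):
    z=c["range_z"];v,u=np.mgrid[:z.shape[0],:z.shape[1]]
    K=c["camera_matrix"]; p=np.stack([(u-K[0,2])/K[0,0]*z,(v-K[1,2])/K[1,1]*z,z],-1)
    return (p-c["t"])@c["R"]
def blob(c,lo,hi,box):
    h=cv2.cvtColor(np.ascontiguousarray(c["image"]),cv2.COLOR_RGB2HSV)
    m=cv2.inRange(h,np.array(lo),np.array(hi)); k=np.zeros_like(m); x0,y0,x1,y1=box;k[y0:y1,x0:x1]=1
    return (m*k)>0
E
python3 - <<'E'
from h import *
t=dict(np.load("top0.npz"));s=dict(np.load("side0.npz"))
L=lambda u,v:(u/4.4+220-.4,v/4.4+135-.4); S=lambda u,v:(u/5+205-.4,v/5+190-.4)
P=lambda *a:print(a[0],np.round(a[1],4))
P("plunger",ray(t,*L(278,99),.0895));P("plunger side",ray(s,*S(155,116),.0895))
P("puck top",ray(t,*L(294,208),.0495));P("puck side",ray(s,*S(277,205),.0495))
P("green",ray(t,*L(476,273),.008));P("green side",ray(s,*S(383,165),.008))
P("white",ray(t,*L(138,327),.008))
P("weight",ray(t,*L(461,122),.0355)); P("tape",ray(t,*L(650,134),.0265)); P("stopper",ray(t,*L(118,151),.0355))
P("vial",ray(s,*S(245,483),.0535));P("vialtop",ray(t,210,192,.0535))
P("edge",ray(t,*L(400,377),.0075))
C=cloud(t)
for n,lo,hi,box in(("orange",(5,150,120),(20,255,255),(260,140,310,170)),("blue",(105,150,80),(130,255,255),(270,168,305,195)),("green",(50,120,80),(80,255,255),(305,175,350,220)),("tape",(50,80,40),(85,255,255),(350,140,390,185))):
    m=blob(t,lo,hi,box); v,u=np.nonzero(m); p=C[m]; P(n,[u.mean(),v.mean(),m.sum()]); P("  ",np.median(p,0)); P("  mean",p.mean(0))
# housing corners
for q in((222,82),(326,66),(336,152),(236,168)): P("hous",ray(t,*L(*q),.0575))
for q in((250,262),(346,248),(330,160),(240,172)): P("mag",ray(t,*L(*q),.0515))
E
```

```text
plunger [0.6509 0.0868 0.0895]
plunger side [0.6479 0.0951 0.0895]
puck top [0.609  0.0802 0.0495]
puck side [0.6067 0.0874 0.0495]
green [ 0.5846 -0.0061  0.008 ]
green side [ 0.5826 -0.0031  0.008 ]
white [0.5598 0.155  0.008 ]
weight [0.6519 0.0018 0.0355]
tape [ 0.6475 -0.0878  0.0265]
stopper [0.6393 0.1626 0.0355]
vial [0.5866 0.2415 0.0535]
vialtop [0.5886 0.2344 0.0535]
edge [0.535  0.0307 0.0075]
orange [282.5753 156.9731 186.    ]
   [0.6512 0.0864 0.0899]
  mean [0.6498 0.0871 0.0951]
blue [286.328  182.3871 186.    ]
   [0.6082 0.081  0.0492]
  mean [0.607  0.0803 0.0544]
green [327.8436 196.5509 844.    ]
   [ 0.5841 -0.0062  0.0083]
  mean [ 0.5837 -0.0057  0.0148]
tape [367.1661 165.1561 602.    ]
   [ 0.6467 -0.0871  0.0266]
  mean [ 0.6468 -0.0872  0.0285]
hous [0.6666 0.1129 0.0575]
hous [0.6738 0.065  0.0575]
hous [0.6334 0.0607 0.0575]
hous [0.6263 0.1066 0.0575]
mag [0.5836 0.1005 0.0515]
mag [0.5898 0.0564 0.0515]
mag [0.6309 0.0635 0.0515]
mag [0.6256 0.105  0.0515]
```

```bash
python3 - <<'E'
from h import *
t=dict(np.load("top0.npz"));s=dict(np.load("side0.npz"))
P=lambda *a:print(a[0],np.round(a[1],4))
C=cloud(s)
for n,lo,hi,box in(("orange",(5,150,120),(20,255,255),(220,200,255,225)),("blue",(105,150,80),(130,255,255),(245,220,280,240)),("green",(50,120,80),(80,255,255),(255,205,305,240))):
    m=blob(s,lo,hi,box); v,u=np.nonzero(m); P(n,[u.mean(),v.mean(),m.sum(),v.min(),v.max(),u.min(),u.max()]); P("  ",np.median(C[m],0))
P("g",ray(s,281.5,222.5,.008))
CT=cloud(t)
# local glass height
for (u,v) in ((250,215),(285,210),(310,205)): P("glass",CT[v,u])
for (u,v) in ((215,280),(330,250)): P("glass s",C[v,u])
h=CT[165:215,262:312,2]; x=CT[165:215,262:312]
print(np.round(CT[140:200:4,270:302:4,2]*1000).astype(int))
E
```

```text
orange [235.2809 213.0112 178.     207.     219.     227.     244.    ]
   [0.6493 0.0935 0.0879]
blue [260.0677 229.4887 133.     225.     233.     252.     268.    ]
   [0.6075 0.0837 0.0486]
green [282.5816 222.0167 478.     205.     232.     261.     298.    ]
   [ 0.5799 -0.0077  0.007 ]
g [ 0.582  -0.0035  0.008 ]
glass [0.5469 0.157  0.0086]
glass [0.5569 0.0838 0.0085]
glass [0.567  0.0315 0.0095]
glass s [0.6683 0.1841 0.0068]
glass s [ 0.4795  0.06   -0.0017]
[[ 3 12  8  6 10  5  9  6]
 [10  9  5  7  6  6  7  7]
 [ 6  8  6  8  6  5  9  4]
 [ 9 54 87 88 87 55  7  5]
 [54 53 91 92 89 86 55 10]
 [54 59 92 90 94 61 58 11]
 [ 8 58 85 88 88 54 55 10]
 [ 9 62 52 56 58 56 55  8]
 [ 9 57 51 57 51 56 50 10]
 [ 5 21 32 50 50 48 51  9]
 [ 7 21  8 47 46 49 52 10]
 [10  5  7 52 47 49 20 12]
 [ 7  7 50 48 48 49  8  7]
 [ 7  7 53 52 20  8 35 25]
 [ 9  8 13  5  7  9  8  4]]
```

```bash
cat > g.py <<'E'
# usage: g.py x y z [yaw_deg_of_tool_y]  -> shift in tool frame
import sys,numpy as np
from plant import env
from scipy.spatial.transform import Rotation as Ro
s=env.state(); M=Ro.from_quat(s["orientation"]).as_matrix(); p=np.array(s["tool_pos"])
print("t",round(s["t"],2),"tcp",np.round(p,4),"F",np.round(s["contact_force"],1),"w",round(float(s["width"]),4))
print(np.round(M,3).tolist(), "yaw tool y",np.degrees(np.arctan2(M[1,1],M[0,1])))
a=list(map(float,sys.argv[1:]))
if len(a)>2: print("shift",np.round(M.T@(np.array(a[:3])-p),4))
E
python3 g.py 0.6505 0.0868 0.15
```

```text
t 0.1 tcp [0.2157 0.4782 0.2308] F [ 0.2 -0.2 -0.6] w 0.0852
[[-0.001, 0.411, 0.912], [-0.001, 0.912, -0.411], [-1.0, -0.001, -0.0]] yaw tool y 65.71790752239406
shift [ 0.0809 -0.1779  0.5573]
```

Emit:
step_arm(moves=[[0,-0.015,0.046,0],[0,-0.03,0.093,0],[0,-0.045,0.139,0],[0,-0.06,0.186,0],[0,-0.075,0.232,0]], jaw=0.014, force=20)

```text
t: 0.6
tool_pos: [0.3976, 0.3132, 0.2312]
orientation: [0.149, 0.691, -0.149, 0.691]
contact_force: [0.8, 1.3, 0.3]
width: 0.0142
```

Emit:
step_arm(moves=[[0,-0.015,0.046,0],[0,-0.03,0.093,0],[0,-0.045,0.139,0],[0,-0.06,0.186,0],[0,-0.075,0.232,0]])

```text
t: 1.1
tool_pos: [0.5783, 0.1493, 0.231]
orientation: [0.149, 0.691, -0.149, 0.691]
contact_force: [0.9, 0.7, 0.1]
width: 0.0141
```

Emit:
step_arm(moves=[[0,-0.015,0.046,0],[0,-0.028,0.093,0],[0,-0.028,0.093,8],[0,-0.028,0.093,16],[0,-0.028,0.093,24]])

```text
t: 1.6
tool_pos: [0.6504, 0.0867, 0.2303]
orientation: [0.291, 0.645, -0.292, 0.644]
contact_force: [-1.2, -0.9, -0.6]
width: 0.0141
```

Emit:
step_arm(moves=[[0,0,0,8],[0,0,0,16],[0,0,0,24],[0,0,0,24]])

```text
t: 2.0
tool_pos: [0.6502, 0.0872, 0.2308]
orientation: [0.417, 0.571, -0.418, 0.57]
contact_force: [-0.5, 0.3, 0.1]
width: 0.014
```

```bash
python3 g.py 0.6505 0.0868 0.11; python3 - <<'E'
from plant import env
import cv2,numpy as np
for n in("top","side"):
    c=env.camera(n); cv2.imwrite(f"pics/{n}1.png",c["image"][:,:,::-1]); np.savez(f"{n}1.npz",**c)
E
```

```text
t 2.0 tcp [0.6502 0.0872 0.2308] F [-0.5  0.3  0.1] w 0.014
[[-0.001, 0.953, 0.302], [0.0, 0.302, -0.953], [-1.0, -0.001, -0.0]] yaw tool y 17.597906528200625
shift [0.1208 0.0003 0.0006]
```

```bash
python3 - <<'E'
import cv2
a=cv2.imread("pics/side1.png")[40:260,160:360]; cv2.imwrite("pics/side1c.png",cv2.resize(a,None,fx=2.7,fy=2.7,interpolation=cv2.INTER_CUBIC))
E
```

```text
(no output)
```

View pics/side1c.png

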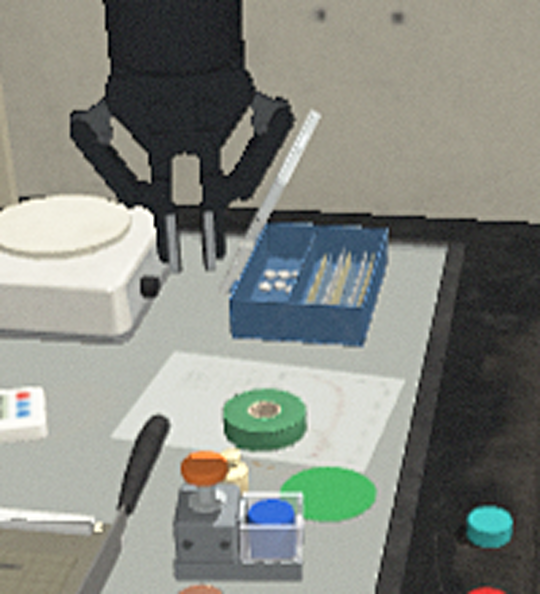

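Emit:
step_arm(moves=[[0.04,0,0,0],[0.08,0,0,0],[0.12,0,0,0],[0.12,0,0,0]], jaw=0.0)

```text
t: 2.5
tool_pos: [0.6464, 0.0872, 0.1059]
orientation: [0.414, 0.574, -0.418, 0.569]
contact_force: [-1.1, 0.4, 0.0]
width: -0.0001
```

```bash
python3 g.py 0.6505 0.0868 0.09; python3 - <<'E'
from plant import env
import cv2,numpy as np
c=env.camera("side")["image"]
cv2.imwrite("pics/side2.png",cv2.resize(c[120:270,170:330,::-1],None,fx=4,fy=4,interpolation=cv2.INTER_CUBIC))
E
```

```text
t 2.5 tcp [0.6464 0.0872 0.1059] F [-1.1  0.4  0. ] w -0.0001
[[-0.01, 0.952, 0.307], [-0.0, 0.307, -0.952], [-1.0, -0.009, -0.003]] yaw tool y 17.90088863654451
shift [0.0159 0.004  0.0017]
```

View pics/side2.png

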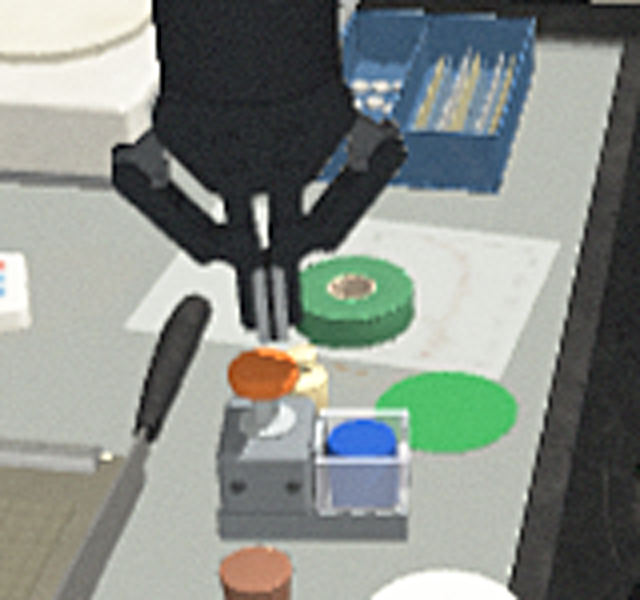

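Emit:
step_arm(moves=[[0,0,0,0],[0,0,0,0]])

```text
t: 2.75
tool_pos: [0.6521, 0.0873, 0.114]
orientation: [0.418, 0.57, -0.416, 0.572]
contact_force: [-0.1, 0.3, -0.0]
width: -0.0001
```

```bash
python3 g.py 0.6505 0.0868 0.09; python3 - <<'E'
from h import *
s=dict(np.load("side1.npz"))
for p in ([.6464,.0872,.1059],[.6505,.0868,.0895],[.649,.0935,.0895]):
    q=s["camera_matrix"]@(s["R"]@np.array(p)+s["t"]); q=q[:2]/q[2]; print(q,(q-[170,120]+.4)*4)
E
```

```text
t 2.75 tcp [0.6521 0.0873 0.114 ] F [-0.1  0.3 -0. ] w -0.0001
[[0.004, 0.952, 0.305], [0.0, 0.305, -0.952], [-1.0, 0.004, 0.001]] yaw tool y 17.766476741161753
shift [ 0.024  -0.0018 -0.0001]
[236.90377019 202.68543803] [269.21508078 332.34175211]
[235.25797707 210.15299179] [262.63190828 362.21196718]
[235.20648301 212.2542228 ] [262.42593202 370.6168912 ]
```

Emit:
step_arm(moves=[[0.004,0,-0.001,0],[0.008,0,-0.002,0],[0.012,0,-0.002,0],[0.014,0,-0.002,0],[0.014,0,-0.002,0]])

```text
t: 3.25
tool_pos: [0.6495, 0.0892, 0.0968]
orientation: [0.417, 0.571, -0.417, 0.571]
contact_force: [-0.0, -0.2, 0.2]
width: -0.0
```

Emit:
step_arm(moves=[[0.002,0,0,0],[0.004,0,0,0],[0.006,0,0,0],[0.008,0,0,0],[0.01,0,0,0]])

```text
t: 3.75
tool_pos: [0.6499, 0.0891, 0.0874]
orientation: [0.417, 0.571, -0.417, 0.571]
contact_force: [-1.1, -0.3, 4.3]
width: -0.0002
```

Contact at about the expected height (4 N); press on slowly.

Emit:
step_arm(moves=[[0.003,0,0,0],[0.006,0,0,0],[0.009,0,0,0],[0.012,0,0,0],[0.015,0,0,0]])

```text
t: 4.25
tool_pos: [0.6499, 0.0892, 0.0727]
orientation: [0.417, 0.571, -0.417, 0.571]
contact_force: [-1.8, -0.5, 6.6]
width: 0.0001
```

Emit:
step_arm(moves=[[0.002,0,0,0],[0.004,0,0,0],[0.005,0,0,0],[0.005,0,0,0]])

```text
t: 4.65
tool_pos: [0.6499, 0.0892, 0.0677]
orientation: [0.417, 0.571, -0.417, 0.571]
contact_force: [-2.4, -0.1, 5.6]
width: 0.0
```

Emit:
step_arm(moves=[[0.001,0,0,0],[0.0015,0,0,0],[0.0015,0,0,0]])

```text
t: 4.95
tool_pos: [0.65, 0.0892, 0.0675]
orientation: [0.417, 0.571, -0.417, 0.571]
contact_force: [-5.7, -0.6, 15.6]
width: 0.0004
```

```bash
python3 - <<'E'
from plant import env
import cv2,numpy as np
c=env.camera("side")["image"]
cv2.imwrite("pics/side3.png",cv2.resize(c[160:280,190:330,::-1],None,fx=5,fy=5,interpolation=cv2.INTER_CUBIC))
E
```

```text
(no output)
```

View pics/side3.png

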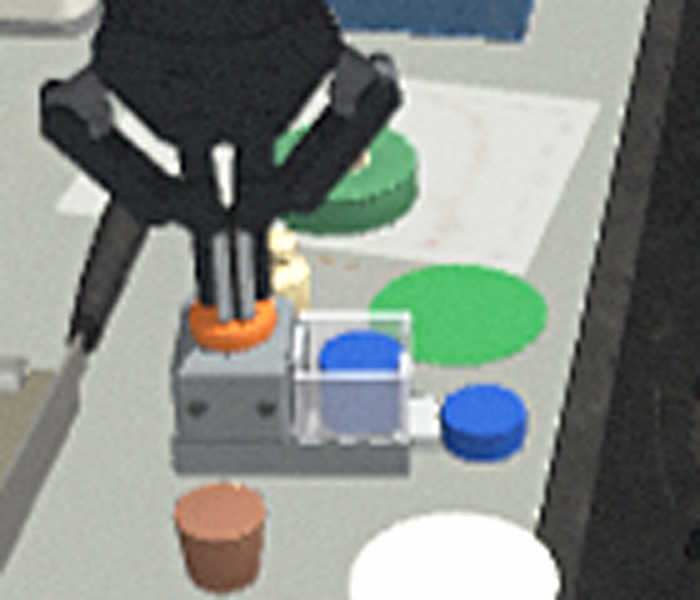

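The stop is reached (15.6 N, z 0.0675), and the puck is out in front, pushed by the white pusher, at crop (484,415). Now rising slowly to let the plunger come back.

Emit:
step_arm(moves=[[-0.004,0,0,0],[-0.008,0,0,0],[-0.012,0,0,0],[-0.016,0,0,0],[-0.02,0,0,0]])

```text
t: 5.5
tool_pos: [0.6498, 0.0891, 0.0859]
orientation: [0.417, 0.571, -0.417, 0.571]
contact_force: [0.5, -0.5, 0.9]
width: 0.0001
```

Emit:
step_arm(moves=[[-0.006,0,0,0],[-0.016,0,0,0],[-0.036,0,0,0],[-0.056,0,0,0],[-0.06,0,0,0]], jaw=0.014)

```text
t: 6.0
tool_pos: [0.6513, 0.0892, 0.1486]
orientation: [0.418, 0.57, -0.416, 0.572]
contact_force: [0.6, -0.1, -0.1]
width: 0.0141
```

Emit:
step_arm(moves=[[0,0,-0.03,0],[0,0,-0.06,0],[0,0,-0.06,0]])

```text
t: 6.3
tool_pos: [0.6301, 0.1493, 0.1454]
orientation: [0.416, 0.572, -0.416, 0.571]
contact_force: [-0.4, -0.2, 0.4]
width: 0.0137
```

```bash
python3 g.py 0.55 0.10 0.09; python3 - <<'E'
from plant import env
from h import *
for n in("top","side"):
    c=env.camera(n); np.savez(f"{n}4.npz",**c)
    x0,y0,x1,y1=(220,135,400,235) if n=="top" else (190,160,330,280)
    cv2.imwrite(f"pics/{n}4.png",cv2.resize(c["image"][y0:y1,x0:x1,::-1],None,fx=4.4,fy=4.4,interpolation=cv2.INTER_CUBIC))
E
```

```text
t 6.3 tcp [0.6301 0.1493 0.1454] F [-0.4 -0.2  0.4] w 0.0137
[[-0.001, 0.952, 0.307], [0.001, 0.307, -0.952], [-1.0, -0.001, -0.001]] yaw tool y 17.888956951970155
shift [ 0.0554 -0.0913  0.0224]
```

View pics/top4.png

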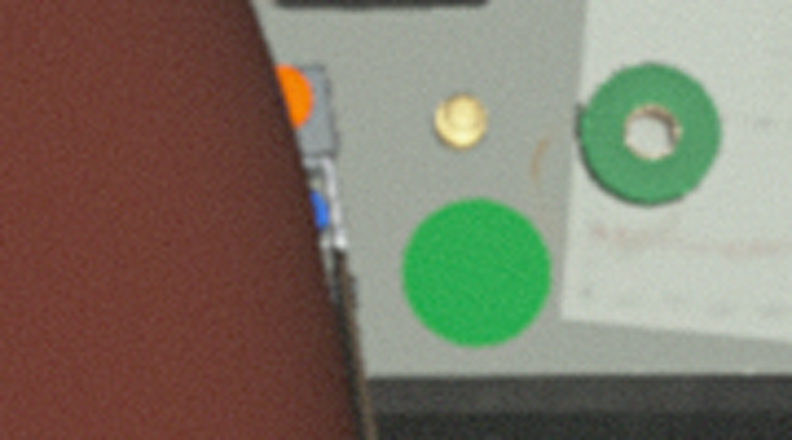

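View pics/side4.png

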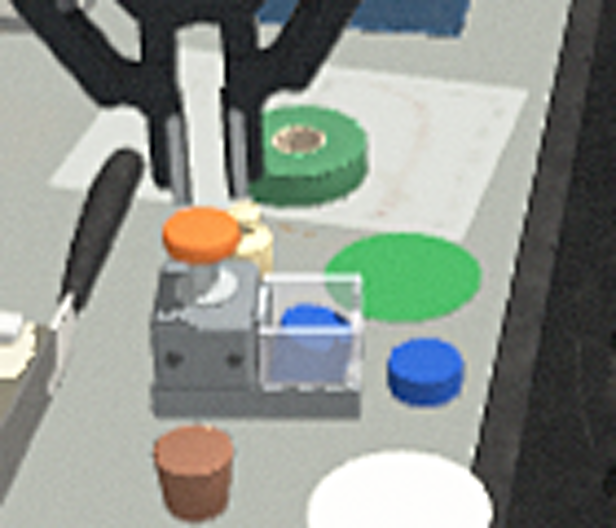

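Emit:
step_arm(moves=[[0,0,-0.04,0],[0,0,-0.08,0],[0,0,-0.12,0],[0,0,-0.12,0]])

```text
t: 6.8
tool_pos: [0.5937, 0.2638, 0.1455]
orientation: [0.416, 0.572, -0.416, 0.571]
contact_force: [0.0, -0.5, -0.3]
width: 0.0142
```

```bash
python3 g.py; python3 - <<'E'
from plant import env
from h import *
s=dict(np.load("side4.npz")); C=cloud(s)
print("side hand",ray(s,426/4.4+190-.4,362/4.4+160-.4,.0215))
c=env.camera("top"); np.savez("top5.npz",**c)
cv2.imwrite("pics/top5.png",cv2.resize(c["image"][135:235,220:400,::-1],None,fx=4.4,fy=4.4,interpolation=cv2.INTER_CUBIC))
E
```

```text
t 6.8 tcp [0.5937 0.2638 0.1455] F [ 0.  -0.5 -0.3] w 0.0142
[[-0.001, 0.952, 0.308], [0.001, 0.308, -0.952], [-1.0, -0.0, -0.001]] yaw tool y 17.914401436017673
side hand [0.55980456 0.07721169 0.0215    ]
```

View pics/top5.png

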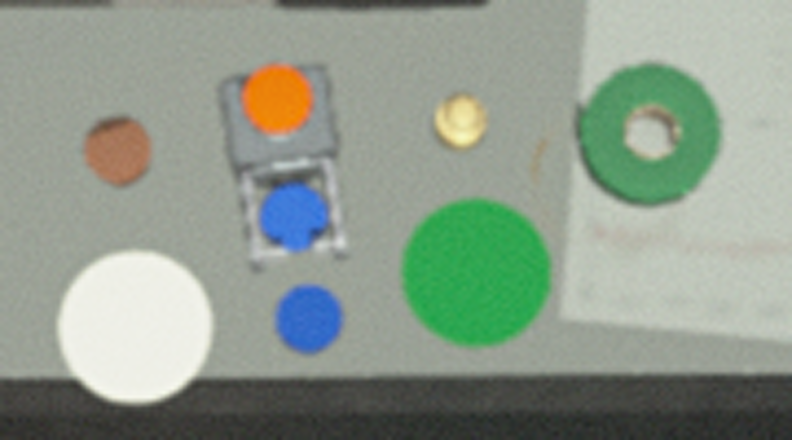

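```bash
python3 - <<'E'
from h import *
c=dict(np.load("top5.npz")); C=cloud(c)
p=ray(c,309.5/4.4+220-.4,319/4.4+135-.4,.0215); g=ray(c,476/4.4+220-.4,273/4.4+135-.4,.008)
d=(g-p)[:2]; L=np.hypot(*d); d/=L
print("puck",p,"goal",g,"dist",L,"dir",d,"tool y yaw",np.degrees(np.arctan2(d[0],-d[1])))
print("start tcp",p[:2]-d*.045)
E
python3 g.py 0.543 0.115 0.09
```

```text
puck [0.5611707  0.07341026 0.0215    ] goal [ 0.58461946 -0.00608058  0.008     ] dist 0.08287724008359308 dir [ 0.2829336 -0.9591395] tool y yaw 16.43536928336037
start tcp [0.54843869 0.11657153]
t 6.85 tcp [0.5946 0.2617 0.1455] F [ 0.9 -0.4 -0.1] w 0.0141
[[-0.0, 0.952, 0.307], [-0.0, 0.307, -0.952], [-1.0, -0.0, 0.0]] yaw tool y 17.854283174592826
shift [ 0.0555 -0.0941  0.1238]
```

Emit:
step_arm(moves=[[0,0,0,8.5],[0,0,0,17],[0,0,0,25.5],[0,0,0,34],[0,0,0,42.5]], jaw=0.0)

```text
t: 7.35
tool_pos: [0.5959, 0.2585, 0.1456]
orientation: [-0.597, -0.378, 0.597, -0.379]
contact_force: [-0.2, 0.5, -0.1]
width: 0.0003
```

Emit:
step_arm(moves=[[0,0,0,8.5],[0,0,0,17],[0,0,0,25.5],[0,0,0,34],[0,0,0,42.5]])

```text
t: 7.85
tool_pos: [0.5959, 0.2585, 0.1455]
orientation: [-0.694, -0.136, 0.694, -0.137]
contact_force: [0.1, 0.5, -0.2]
width: 0.0001
```

Emit:
step_arm(moves=[[0,0,0,6.4],[0,0,0,6.4],[0,0,0,6.4]])

```text
t: 8.15
tool_pos: [0.5968, 0.2551, 0.1456]
orientation: [-0.699, -0.104, 0.7, -0.101]
contact_force: [0.2, -0.1, 0.4]
width: 0.0
```

```bash
python3 g.py 0.5456 0.1262 0.07; python3 -c "
from plant import env;print(env.state()['qpos'])"
```

```text
t 8.15 tcp [0.5968 0.2551 0.1456] F [ 0.2 -0.1  0.4] w 0.0
[[-0.001, 0.287, -0.958], [0.003, -0.958, -0.287], [-1.0, -0.003, 0.0]] yaw tool y -73.34142772544206
shift [0.0753 0.1091 0.086 ]
[0.28964389 0.57929705 0.07062251 1.06231945 0.00343257 3.14048894]
```

Emit:
step_arm(moves=[[0,0.01,0.01,-6],[0,0.05,0.04,-6],[0,0.09,0.07,-6],[0,0.109,0.086,-6],[0,0.109,0.086,-6]])

```text
t: 8.65
tool_pos: [0.5442, 0.1241, 0.1456]
orientation: [-0.693, -0.139, 0.694, -0.137]
contact_force: [-0.5, 0.0, 0.0]
width: 0.0002
```

```bash
python3 g.py 0.5456 0.1262 0.07; python3 -c "
from plant import env;print(env.state()['qpos'])"
```

```text
t 8.65 tcp [0.5442 0.1241 0.1456] F [-0.5  0.   0. ] w 0.0002
[[-0.002, 0.383, -0.924], [0.003, -0.924, -0.383], [-1.0, -0.003, 0.001]] yaw tool y -67.45160307988303
shift [ 0.0756 -0.0011 -0.0021]
[ 9.16428715e-02  4.15096482e-01 -2.05287283e-01  9.52091270e-01
  2.81658579e-03  2.83968817e+00]
```

Emit:
step_arm(moves=[[0.02,-0.001,-0.002,6],[0.05,-0.001,-0.002,6],[0.08,-0.001,-0.002,6],[0.1,-0.001,-0.002,6],[0.1,-0.001,-0.002,6]])

```text
t: 9.15
tool_pos: [0.545, 0.1294, 0.0429]
orientation: [-0.698, -0.104, 0.701, -0.102]
contact_force: [-0.8, 0.8, 0.2]
width: -0.0005
```

```bash
python3 g.py 0.5456 0.1262 0.014;  python3 - <<'E'
from plant import env
from h import *
c=env.camera("side"); np.savez("side6.npz",**c)
cv2.imwrite("pics/side6.png",cv2.resize(c["image"][130:290,170:330,::-1],None,fx=3.7,fy=3.7,interpolation=cv2.INTER_CUBIC))
E
```

```text
t 9.15 tcp [0.545  0.1294 0.0429] F [-0.8  0.8  0.2] w -0.0005
[[-0.006, 0.288, -0.957], [0.003, -0.957, -0.288], [-1.0, -0.005, 0.004]] yaw tool y -73.23749557373274
shift [0.0289 0.0034 0.0002]
```

View pics/side6.png

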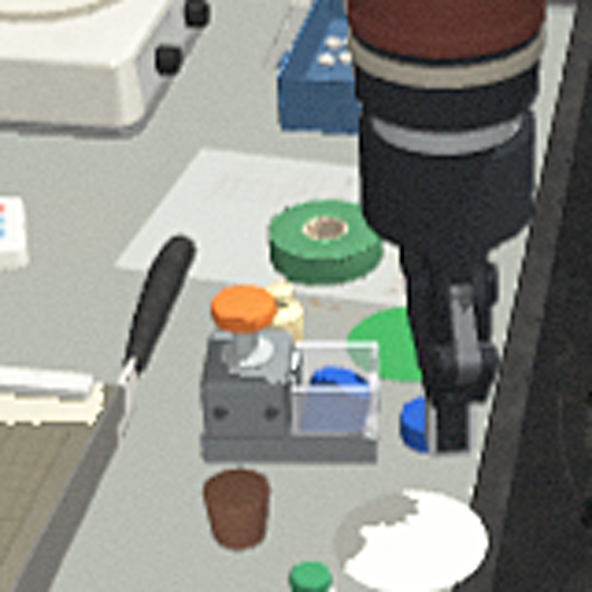

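Emit:
step_arm(moves=[[0.005,0,0,0],[0.015,0,0,0],[0.023,0,0,0],[0.027,0,0,0],[0.027,0,0,0]])

```text
t: 9.7
tool_pos: [0.5462, 0.1293, 0.0178]
orientation: [-0.699, -0.104, 0.7, -0.102]
contact_force: [-0.9, 0.1, -0.2]
width: 0.0002
```

Emit:
step_arm(moves=[[0,0,0,0]])

```text
t: 9.8
tool_pos: [0.5467, 0.1294, 0.0185]
orientation: [-0.699, -0.104, 0.7, -0.102]
contact_force: [-0.7, 0.3, 0.3]
width: 0.0
```

```bash
python3 g.py 0.5460 0.1252 0.014
```

```text
t 9.8 tcp [0.5467 0.1294 0.0185] F [-0.7  0.3  0.3] w 0.0
[[-0.001, 0.289, -0.957], [0.004, -0.957, -0.289], [-1.0, -0.004, 0.0]] yaw tool y -73.2263359855688
shift [0.0044 0.0039 0.0019]
```

Emit:
step_arm(moves=[[0.0045,0.003,0.0025,0],[0.0045,0.008,0.0025,0],[0.0045,0.013,0.0025,0],[0.0045,0.018,0.0025,0],[0.0045,0.02,0.0025,0]])

```text
t: 10.3
tool_pos: [0.5505, 0.1089, 0.014]
orientation: [-0.7, -0.104, 0.7, -0.102]
contact_force: [0.0, -0.2, 0.0]
width: 0.0001
```

Emit:
step_arm(moves=[[0,0.002,0,0],[0,0.004,0,0],[0,0.006,0,0],[0,0.008,0,0],[0,0.01,0,0]])

```text
t: 10.8
tool_pos: [0.553, 0.0999, 0.0138]
orientation: [-0.699, -0.105, 0.7, -0.102]
contact_force: [1.3, 0.5, 0.7]
width: 0.0002
```

```bash
python3 g.py;  python3 - <<'E'
from plant import env
from h import *
for n in("side","top"):
    c=env.camera(n); np.savez(n+"7.npz",**c)
    x0,y0,x1,y1=(220,135,400,235) if n=="top" else (190,160,330,280)
    cv2.imwrite(f"pics/{n}7.png",cv2.resize(c["image"][y0:y1,x0:x1,::-1],None,fx=4.4,fy=4.4,interpolation=cv2.INTER_CUBIC))
E
```

```text
t 10.8 tcp [0.553  0.0999 0.0138] F [1.3 0.5 0.7] w 0.0002
[[-0.001, 0.289, -0.957], [0.004, -0.957, -0.289], [-1.0, -0.004, 0.0]] yaw tool y -73.21838136004776
```

View pics/side7.png

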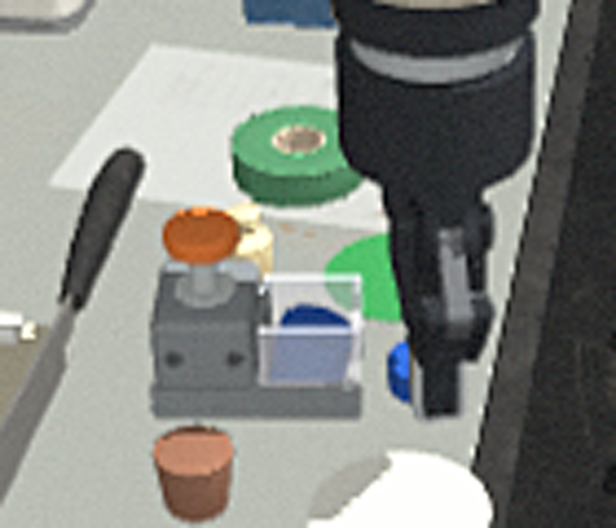

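View pics/top7.png

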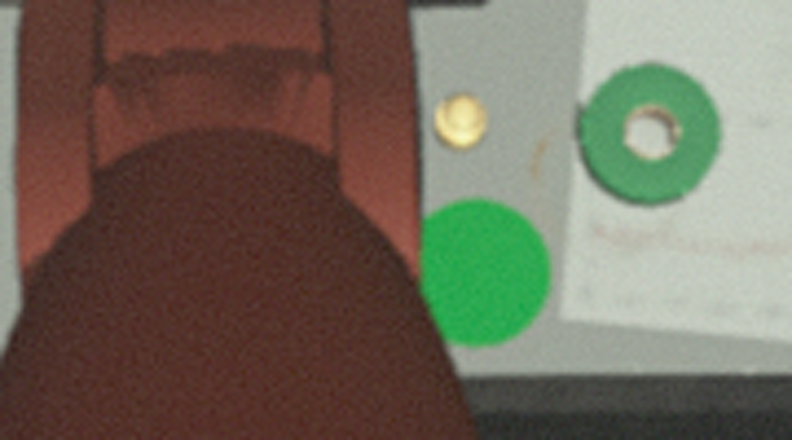

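Emit:
step_arm(moves=[[0,0.003,0,0],[0,0.006,0,0],[0,0.009,0,0],[0,0.012,0,0],[0,0.015,0,0]])

```text
t: 11.4
tool_pos: [0.5574, 0.0853, 0.0137]
orientation: [-0.699, -0.104, 0.7, -0.102]
contact_force: [-0.2, -0.2, -0.0]
width: 0.0001
```

Emit:
step_arm(moves=[[0,0.004,0,0],[0,0.008,0,0],[0,0.012,0,0],[0,0.015,0,0],[0,0.016,0,0]])

```text
t: 11.9
tool_pos: [0.562, 0.0699, 0.0137]
orientation: [-0.699, -0.104, 0.7, -0.102]
contact_force: [0.2, -0.0, 0.1]
width: -0.0002
```

```bash
python3 g.py;  python3 - <<'E'
from plant import env
from h import *
for n in("side","top"):
    c=env.camera(n); np.savez(n+"8.npz",**c)
    x0,y0,x1,y1=(220,135,400,235) if n=="top" else (190,160,330,280)
    cv2.imwrite(f"pics/{n}8.png",cv2.resize(c["image"][y0:y1,x0:x1,::-1],None,fx=4.4,fy=4.4,interpolation=cv2.INTER_CUBIC))
E
```

```text
t 11.9 tcp [0.562  0.0699 0.0137] F [ 0.2 -0.   0.1] w -0.0002
[[-0.001, 0.288, -0.958], [0.004, -0.958, -0.288], [-1.0, -0.004, -0.0]] yaw tool y -73.24644516913852
```

View pics/side8.png

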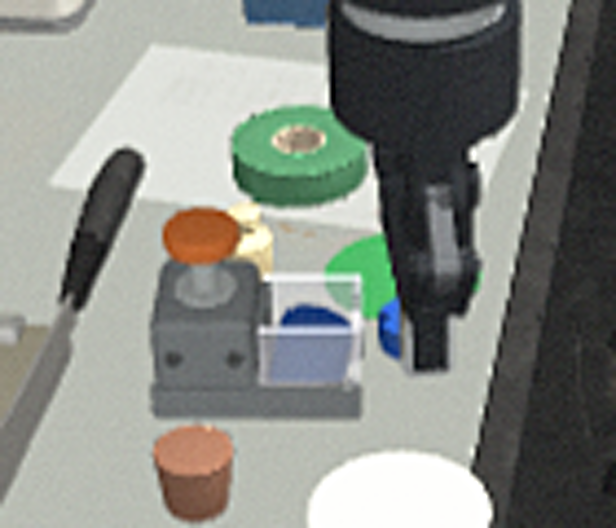

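View pics/top8.png

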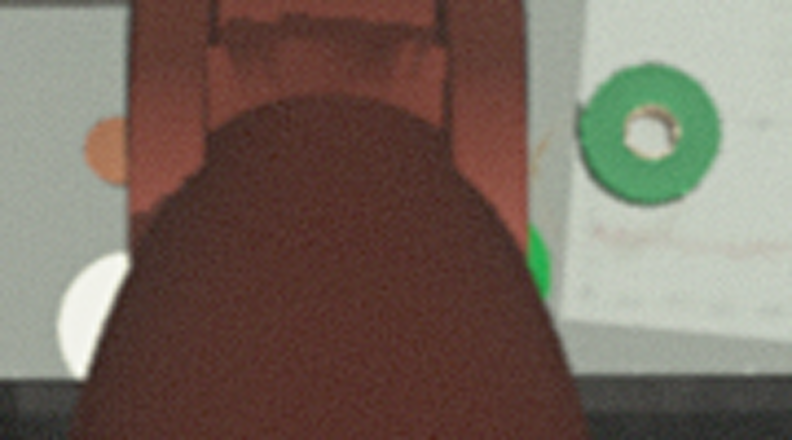

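Emit:
step_arm(moves=[[0,0.003,0,0],[0,0.006,0,0],[0,0.009,0,0],[0,0.012,0,0],[0,0.016,0,0]])

```text
t: 12.5
tool_pos: [0.5666, 0.0548, 0.0136]
orientation: [-0.699, -0.104, 0.7, -0.102]
contact_force: [-0.3, 0.1, 0.5]
width: 0.0001
```

Emit:
step_arm(moves=[[0,0.004,0,0],[0,0.008,0,0],[0,0.012,0,0],[0,0.015,0,0],[0,0.018,0,0]])

```text
t: 13.0
tool_pos: [0.5718, 0.0375, 0.0136]
orientation: [-0.699, -0.104, 0.7, -0.102]
contact_force: [-0.2, -0.0, 0.4]
width: -0.0
```

```bash
python3 g.py;  python3 - <<'E'
from plant import env
from h import *
for n in("side",):
    c=env.camera(n); np.savez(n+"9.npz",**c)
    x0,y0,x1,y1=(220,135,400,235) if n=="top" else (190,160,330,280)
    cv2.imwrite(f"pics/{n}9.png",cv2.resize(c["image"][y0:y1,x0:x1,::-1],None,fx=4.4,fy=4.4,interpolation=cv2.INTER_CUBIC))
E
```

```text
t 13.0 tcp [0.5718 0.0375 0.0136] F [-0.2 -0.   0.4] w -0.0
[[-0.001, 0.288, -0.957], [0.004, -0.957, -0.288], [-1.0, -0.004, -0.0]] yaw tool y -73.2343811647724
```

View pics/side9.png

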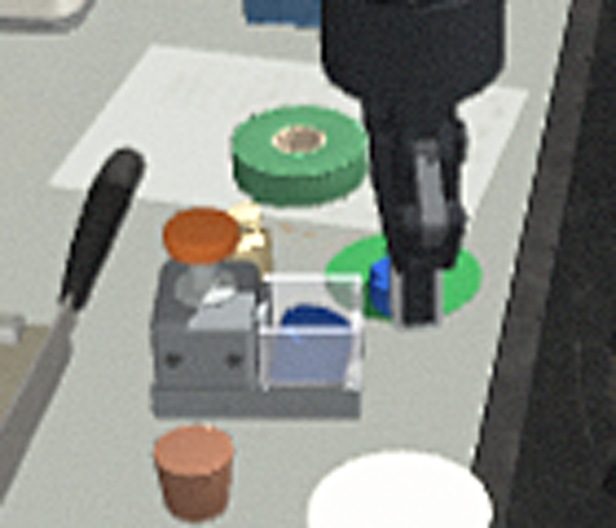

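Emit:
step_arm(moves=[[0,0.004,0,0],[0,0.008,0,0],[0,0.011,0,0],[0,0.013,0,0],[0,0.014,0,0]])

```text
t: 13.55
tool_pos: [0.5758, 0.0241, 0.0135]
orientation: [-0.699, -0.104, 0.7, -0.102]
contact_force: [-0.1, 0.2, 0.8]
width: 0.0003
```

Emit:
step_arm(moves=[[0,0,0,0],[0,-0.005,0,0],[0,-0.015,0,0],[0,-0.03,0,0],[-0.01,-0.035,0,0]])

```text
t: 14.05
tool_pos: [0.5637, 0.0598, 0.0229]
orientation: [-0.698, -0.105, 0.701, -0.102]
contact_force: [-0.4, -0.1, -0.3]
width: 0.0001
```

Emit:
step_arm(moves=[[-0.03,0,0,0],[-0.06,0,0,0],[-0.09,0,0,0],[-0.12,-0.02,0,0],[-0.13,-0.06,0,0]])

```text
t: 14.55
tool_pos: [0.5506, 0.1145, 0.1578]
orientation: [0.701, 0.103, -0.698, 0.101]
contact_force: [1.1, 0.9, 0.8]
width: 0.0001
```

Emit:
step_arm(moves=[[0,-0.045,0,-6],[0,-0.09,0,-12],[0,-0.13,0,-18],[0,-0.14,0,-18]])

```text
t: 14.95
tool_pos: [0.5063, 0.2527, 0.1553]
orientation: [0.674, 0.215, -0.674, 0.212]
contact_force: [0.4, -0.6, -0.1]
width: -0.0001
```

```bash
python3 g.py;  python3 - <<'E'
from plant import env
from h import *
for n in("side","top"):
    c=env.camera(n); np.savez(n+"10.npz",**c)
    x0,y0,x1,y1=(220,135,400,235) if n=="top" else (190,160,330,280)
    cv2.imwrite(f"pics/{n}10.png",cv2.resize(c["image"][y0:y1,x0:x1,::-1],None,fx=4.4,fy=4.4,interpolation=cv2.INTER_CUBIC))
E
```

```text
t 14.95 tcp [0.5063 0.2527 0.1553] F [ 0.4 -0.6 -0.1] w -0.0001
[[-0.001, 0.576, -0.817], [0.005, -0.817, -0.576], [-1.0, -0.004, -0.002]] yaw tool y -54.81121179801886
```

View pics/side10.png

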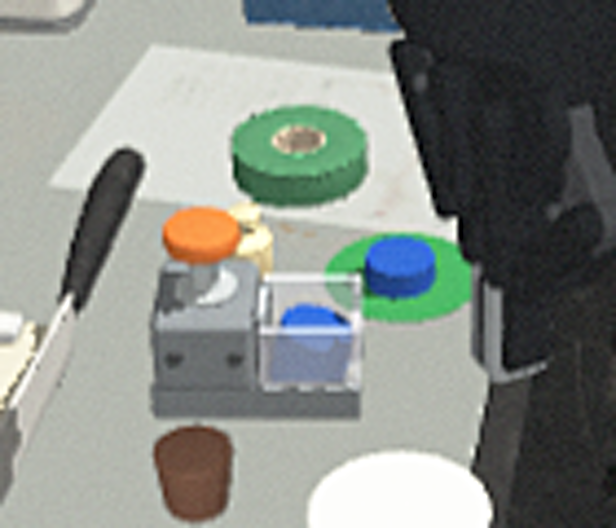

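View pics/top10.png

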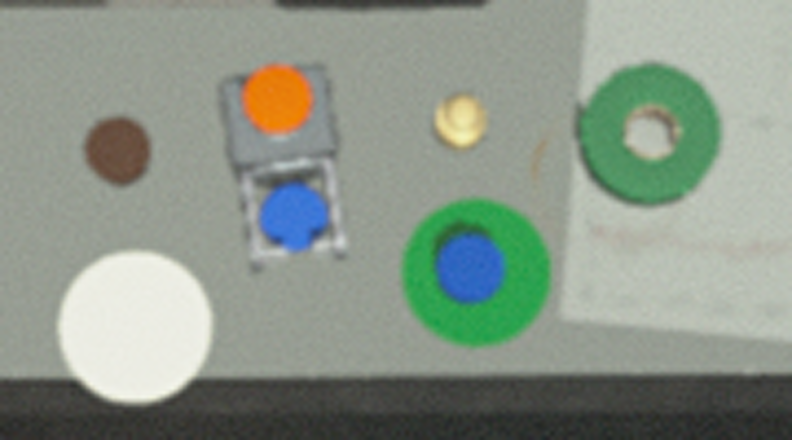

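```bash
python3 - <<'E'
from plant import env
from h import *
c=dict(np.load("top10.npz")); L=lambda u,v:(u/4.4+220-.4,v/4.4+135-.4)
print(ray(c,*L(470,269),.0215)-ray(c,*L(476,273),.008))
a=env.camera("top")["image"]; cv2.imwrite("pics/top11.png",a[:,:,::-1])
b=np.load("top0.npz")["image"]; print("vial px", [cv2.inRange(cv2.cvtColor(np.ascontiguousarray(i[185:200,200:220]),cv2.COLOR_RGB2HSV),(50,80,20),(90,255,255)).nonzero()[0].mean() if 1 else 0 for i in(a,b)])
E
```

```text
[-0.00020529  0.00375904  0.0135    ]
vial px [np.float64(6.771428571428571), np.float64(6.75)]
```

View pics/top11.png

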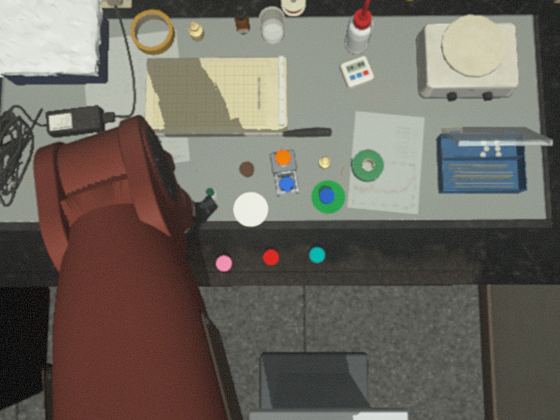

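The puck is on the pad with about 4 mm of offset against 20 mm of margin. The vial at (210,192) and the other bystanders haven't moved, and the arm is clear at z = 0.155.

```bash
python3 -c "
from plant import env
print(env.hand_in())"
```

```text
the job is handed in; nothing more can be done
None
```

The job is done and handed in at about 15 s of the 42 s allowed. One blue puck was fed out and now lies flat and wholly on the green pad.

- **Press:** I pressed the plunger slowly, once, to its stop: TCP z was 0.0675 m and the force reached about 16 N. I then let it rise, and the pictures show it fully up. One puck came out and the stack in the magazine dropped by one.
- **Nudge:** I pushed the puck about 80 mm with the closed fingertips. Readings were about 1 N or less, apart from 1.6 N once near first contact, mostly sideways to the push. Nothing was pinched or lifted.
- **Final check:** In the top view the puck's centre is about 4 mm from the pad's centre, and up to 20 mm would still be wholly on it. The stopper, weight, vial, tape roll and coloured look-alikes are where they were, and the arm stood clear of everything.

**Disagreements:**
- The side camera placed things up to about 8 mm off from the top camera in y. I relied mostly on the top camera, aiming the press about 2 mm toward the side camera's reading.
- While turning the tool, the last joint came right up to its stated limit, reading 3.1405 rad against 3.14. I backed it off on the next move, and the interface reported no fault.

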